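# Hold a carving tablet home on the sloping easel

### The job

Pick up the loose rectangular wooden tablet and set it on the sloping face of the carving easel, rosette side up and about in the middle, with one short edge pushed fully home under the overhanging lip of the cleat at the foot of the slope. Feeling for the slope, tip it until its back lies flush on the face, and finish while still gripping it and pressing it firmly but gently onto the face, as a steady hand would for the carver sitting across the bench: do not let go. Leave the easel at the slope it is set to and the other things on the bench where they are.

Things in the scene. Friction and masses are not known exactly. Their poses are not given: they have to be found in the camera images.
- tablet: Tablet: loose pale wooden slab 100 x 60 x 20 mm (x, y, z), 0.08 to 0.15 kg, lying on the bench front up, left or right of the easel. Origin: centre of its back (underside); x along its length, z out of the front. A round rosette (38 mm across, 3.4 mm proud) is roughed out on the front. Both short edges are alike: either may go under the lip. Grip it across its 60 mm width.
- tablet_front (a point): Centre of the tablet's flat front, 20 mm from the origin along its z (under the rosette).
- face (a point): Easel's sloping face: flat dark hardboard, 188 mm up the slope, 190 mm wide, on a hinged wooden leaf (230 x 200 mm), low edge away from the robot. Set at 17 to 32 degrees from level, held by stiff friction stays; rigid. Origin: on the surface at the back wall of the slot under the cleat, on the midline. x up the slope (towards the robot), y across it, z out of the face, all tilted with it.
- slot_mouth (a point): Middle of the slot's opening, axes as the face's, at x 10, y 0, z 11 mm in its frame. The cleat, a bar 150 mm wide along y, stands on the face's foot at x = 0; its 8 mm thick lip overhangs to x = 10 mm, underside 22 mm and top 30 mm off the face. So the slot is 22 mm high, 10 mm deep, for the 20 mm tablet; fully home and flush, the tablet's origin is at x 50, z 0 mm of the face.
- leaf: The easel's hinged wooden leaf that carries the facing and the cleat, 230 x 200 x 15 mm. Origin: on the hinge at its low edge, 40 mm down the slope from the face's origin and 19 mm below its surface; axes as the face's.
- leaf_top (a point): Middle of the upper edge of the hinged leaf, 192 mm up the slope from the origin of the face, 4 mm below its surface. It moves if the slope is changed. Beside the leaf stand brass quadrant stays with wing nuts, 105 to 126 mm either side of the midline, 100 to 150 mm up the slope from the face's origin, rising up to 48 mm out of the face.
- roundel: Another pale wooden blank, but round: disc 80 mm across, 20 mm high, lying on the bench on the other side of the easel from the tablet. Origin: centre of underside. Leave alone.
- knife_a: Carving knife lying on the bench, round pale handle 150 mm long and 21 mm thick, thin steel shank 60 mm. Origin: under the end of the handle where the shank begins; x towards the point. Leave alone.
- knife_b: As knife_a: handle 140 mm, shank 70 mm. Leave alone.
- knife_c: As knife_a, with a browner handle 120 mm and a flat blade 100 mm. Leave alone.
- mallet: Small carver's mallet lying on the bench: head 60 mm thick and high, 100 mm wide, handle 150 mm towards its -x. Origin: under the middle of the head. Leave alone.
- ball: White pierced puzzle ball, 94 mm, on its ring stand, 108 mm high in all. Origin: centre of underside. Leave alone.
- ring: White ring lying flat, 68 mm outside, 10 mm high. Origin: centre of underside. Leave alone.
- tin: Round steel wax tin, 65 mm across, 28 mm high. Origin: centre of underside. Leave alone.

How it is judged:
By the outcome, as a careful person would: the job done as asked, in the order asked, and still so for the second after the job is handed in, while the arm keeps its last pose, push and grip.
It also fails if it takes over 48 s, if anything falls off the work surface, if the arm or the gripper's body presses on something with over 40 N, if the wrist force passes 120 N, or if a joint passes its speed limit or range.

### The arm

A 6-joint arm with a two-finger parallel gripper is mounted at the origin on the work surface. World frame = base frame: x ahead of the robot, y to its left, z up, the work surface at z = 0. Lengths are in m, angles in rad, forces in N, time in s.
With the tool pointing down it reaches from about 0.275 to 0.975 m from the base axis. Payload 8.4 kg.
Tool frame: the origin (TCP) lies midway between the tips of the shut fingers; the grasp point (between the pads) lies 19 mm behind it; z points along the fingers, y is the line along which they close (so a half turn about z gives the same grasp; the last joint's range is limited). The gripper opens to 92 mm and grips with 3 to 60 N. Pads are 20 mm wide; open, the fingers measure 128 mm over their backs; the gripper's body (75 mm by 189 mm) begins 69 mm behind the grasp point.
Start: joints at [-1.208, 0.353, 1.633, -0, 1.155, -0.002], TCP at [0.223, -0.584, 0.215] pointing down, gripper open.
Joint ranges: [-2.63, 2.63], [-0.92, 2.1], [0.06, 2.66], [-1.3, 4.44], [0, 2.69], [-3.02, 3.02]. Speed limits (rad/s): [2.22, 2.22, 2.79, 3.14, 3.14, 3.14].

### API

Orientations are given as a unit quaternion [x, y, z, w].
In Python, from plant import bot gives the robot as it stands.
- The arm moves only by the shell command python3 steer.py FILE [OPENING] [FORCE], which reads ROWS from the file FILE. ROWS is one flat JSON list of numbers that holds 1 to 20 rows one after another, with no inner brackets; each row has 4 numbers: dx, dy, dz in m, then a turn about the tool's z in rad; each row shifts and turns the commanded pose from where the row before left it, along the tool's axes as they then stand; what a row does not reach is not made up. A row lasts 1/8 s, in which the tool goes at most 0.0625 m and 0.188 rad, less where a joint would pass 70% of its speed; a pose out of reach is approached as far as the arm can. OPENING is the finger opening in m, set as the command begins (- or left out keeps the last). The fingers move at their own pace and stop on an object; FORCE is the grip in N (left out, the last holds). Time passes only in rows, so rows that do not move let the fingers close. It prints the time, the measured TCP pose, the force, the opening and the grip force at its end. Input that does not fit is refused with a message, and nothing moves.
- bot.observe(): the state, without advancing time (a new reading comes with each control period).
- bot.camera(name): name is "scene" or "side" or "wrist"; returns the picture (480x640x3 uint8, blue, green, red); there is no depth.
- bot.calibration(name): a dict with "vertical_fov" (degrees; the focal length in pixels is half the picture's height over the tangent of half this angle, whatever the lens; pixels are square), "cx", "cy" (the principal point, pixels), "world_from_camera" (4x4, takes a point from camera to world coordinates); the wrist camera has in their place "T_tool_cam" (4x4, takes a point from camera to tool coordinates, whose origin is the TCP and whose axes are the flange's). Camera axes: x right, y down, z forward; pixel columns grow to the right and rows downward; lengths in m; the calibration is good to about 2 mm. A picture is of the moment at which its call begins: read the wrist's pose just before it. calibration takes no time and is no camera call.
- bot.finish_job(): hands the job in; it is judged then, once.
The state is a dict: "time_s": time; "joint_pos": joint angles; "dq": joint speeds; "joint_efforts": joint torques, N m; "position": TCP position; "ee_rot": TCP orientation; "wrist_force": force on the tool from outside, world axes, zero at the start; "moment": the same for the moment, N m; "finger_gap": finger opening in m; "gripper_force": force on a finger pad.
Only numpy, scipy, OpenCV 4.12 (cv2) and the standard library are available. Lean on these libraries where they do the work, as an engineer would, in place of code of your own. Each camera call takes 0.05 s, during which the arm holds its last target. There are 200 camera calls.

## Working session

There is one attempt and no reset: what is moved stays moved. The work goes in short steps, Python scripts to look and compute and a shell command to move; the robot and the scene stay as the last step left them, time stands still between calls to the robot, and variables do not carry over. Pictures are saved under pics/ and viewed, at most 10 in all, crops included, and the job is handed in when it is done.

```bash
ls; mkdir -p pics; python3 - <<'E'
from plant import bot
import cv2
for n in ("scene","side"):
    cv2.imwrite(f"pics/{n}0.png",bot.camera(n)); c=bot.calibration(n); print(n,c)
cv2.imwrite("pics/wrist0.png",bot.camera("wrist"));print(bot.calibration("wrist"))
s=bot.observe();print(s)
E
```

```text
pics
plant.py
steer.py
  3 plant.py
  5 steer.py
  8 total
scene {'vertical_fov': 52.43730144770364, 'cx': 327.02959118799225, 'cy': 244.39716410929003, 'world_from_camera': array([[ 6.05691005e-01,  5.17212812e-01, -6.04672898e-01,
         1.49403492e+00],
       [ 7.95698963e-01, -3.94900305e-01,  4.59256911e-01,
        -7.25669886e-01],
       [-1.25195312e-03, -7.59305377e-01, -6.50733261e-01,
         1.11596473e+00],
       [ 0.00000000e+00,  0.00000000e+00,  0.00000000e+00,
         1.00000000e+00]])}
side {'vertical_fov': 57.57679741977767, 'cx': 319.60293994501507, 'cy': 241.72000329946803, 'world_from_camera': array([[-0.80629235, -0.42169055,  0.41481288, -0.0173809 ],
       [-0.59130773,  0.55593651, -0.58420011,  0.80085581],
       [ 0.01574204, -0.71631814, -0.69759624,  1.00713886],
       [ 0.        ,  0.        ,  0.        ,  1.        ]])}
{'vertical_fov': 69.65613209786709, 'cx': 322.2318433147534, 'cy': 237.47313897882538, 'T_tool_cam': array([[ 7.11670293e-04, -9.61118475e-01, -2.76135422e-01,
[... 287 characters left out ...]
s': 0.15, 'joint_pos': array([-1.20841498e+00,  3.53508249e-01,  1.63393374e+00, -7.12984642e-06,
        1.15521510e+00, -2.38232717e-03]), 'dq': array([ 0.00124562, -0.00166073, -0.00250346, -0.00069188, -0.00014456,
       -0.00130767]), 'joint_efforts': array([-5.92184392e-05, -5.94205606e+01, -3.34469819e+01,  6.96761906e-02,
        2.05422478e-02, -8.68160669e-05]), 'position': array([ 0.22283202, -0.58353025,  0.21403682]), 'ee_rot': array([ 9.83414082e-01,  1.81373812e-01, -9.84898468e-05, -5.23031785e-04]), 'wrist_force': array([ 0.54969771,  0.0898383 , -0.24785606]), 'moment': array([ 0.00825881, -0.04480914,  0.0059587 ]), 'gripper_force': 0.0, 'finger_gap': 0.09182656638202008}
```
View pics/scene0.png

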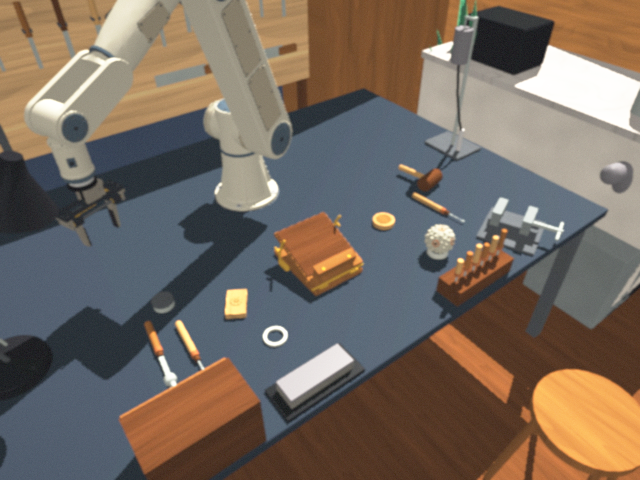

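View pics/side0.png

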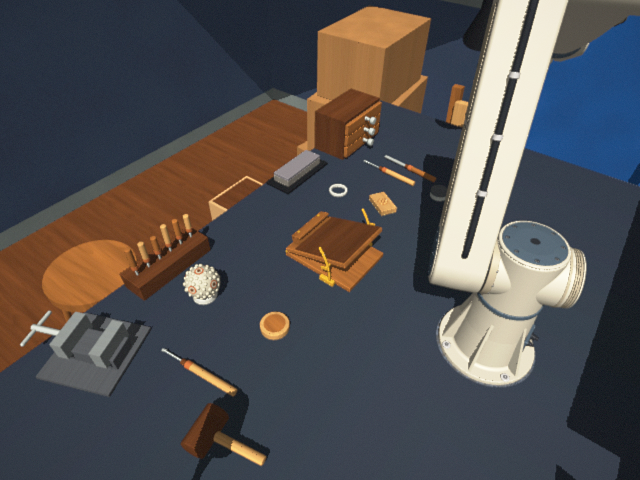

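Scene: tablet at about (236,304), easel (318,252), roundel (384,221). Side: tablet (383,204), easel (335,245). I'll triangulate coarsely and enlarge both views in one picture.

```bash
cat > h.py <<'E'
import numpy as np, cv2
from plant import bot
from scipy.spatial.transform import Rotation as R
def K(c):
    f=240/np.tan(np.radians(c["vertical_fov"]/2)); return f,c["cx"],c["cy"]
def cam(n,s=None):
    c=bot.calibration(n)
    if n!="wrist": return K(c),c["world_from_camera"]
    T=np.eye(4);T[:3,:3]=R.from_quat(s["ee_rot"]).as_matrix();T[:3,3]=s["position"]
    return K(c),T@c["T_tool_cam"]
def onz(C,uv,z):
    (f,cx,cy),T=C; d=T[:3,:3]@np.array([(uv[0]-cx)/f,(uv[1]-cy)/f,1]); return T[:3,3]+d*(z-T[2,3])/d[2]
def proj(C,P):
    (f,cx,cy),T=C; p=(np.atleast_2d(P)-T[:3,3])@T[:3,:3]; return np.c_[f*p[:,0]/p[:,2]+cx,f*p[:,1]/p[:,2]+cy]
E
python3 - <<'E'
from h import *
np.set_printoptions(precision=4,suppress=True)
print(onz(cam("scene"),(236,302),.02),onz(cam("side"),(383,203),.02))
print(onz(cam("scene"),(275,336),.005),onz(cam("side"),(338,189),.005))
print(onz(cam("scene"),(318,250),.06),onz(cam("side"),(340,240),.06))
a=cv2.imread("pics/scene0.png")[200:330,215:375];b=cv2.imread("pics/side0.png")[180:300,270:415]
a=cv2.resize(a,(400,325),interpolation=3);b=cv2.resize(b,(400,331),interpolation=3)
f=lambda x:cv2.copyMakeBorder(x,0,340-len(x),0,0,0)
cv2.imwrite("pics/c0.png",np.hstack([f(a),f(b)]))
E
```

```text
[ 0.5218 -0.3349  0.02  ] [ 0.5063 -0.323   0.02  ]
[ 0.6928 -0.3054  0.005 ] [ 0.6914 -0.3092  0.005 ]
[ 0.5173 -0.0211  0.06  ] [ 0.4996 -0.0371  0.06  ]
```

View pics/c0.png

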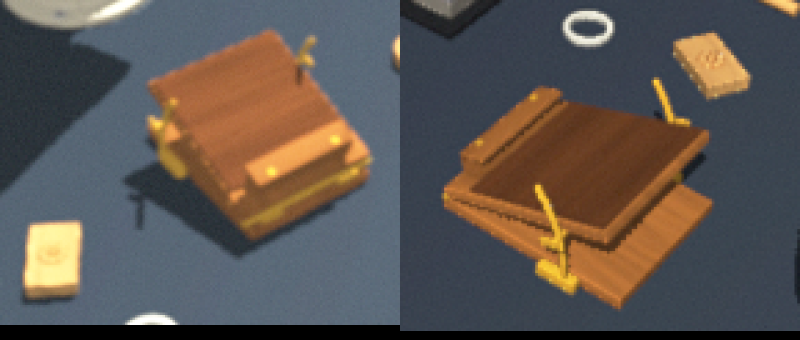

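Enlarged views: tablet right of the easel (robot side view), low edge/cleat away from the robot. Next: the wrist camera above both.

```bash
echo '[0.0448,-0.0309,-0.0096,0,0.0448,-0.0309,-0.0096,0,0.0448,-0.0309,-0.0096,0,0.0448,-0.0309,-0.0096,0,0.0448,-0.0309,-0.0096,0,0.0448,-0.0309,-0.0096,0,0.0448,-0.0309,-0.0096,0,0.0448,-0.0309,-0.0096,0,0.0448,-0.0309,-0.0096,0,0,0,0,0.182,0,0,0,0.182,0,0,0,0,0,0,0,0]' > m.json && python3 steer.py m.json 0.092; python3 - <<'E'
from h import *
s=bot.observe(); print(s["position"],s["ee_rot"])
cv2.imwrite("pics/w1.png",bot.camera("wrist"))
import pickle;pickle.dump(s,open("s1.pkl","wb"))
E
```

```text
time_s: 1.78
position: [0.5003, -0.1803, 0.3009]
ee_rot: [1.0, 0.002, -0.0, -0.0]
wrist_force: [0.4, 0.7, 0.7]
finger_gap: 0.0918
gripper_force: 0.0
[ 0.50028676 -0.18030602  0.30087576] [ 9.99997306e-01  2.31843070e-03 -1.01688823e-04 -4.77234789e-05]
```

View pics/w1.png

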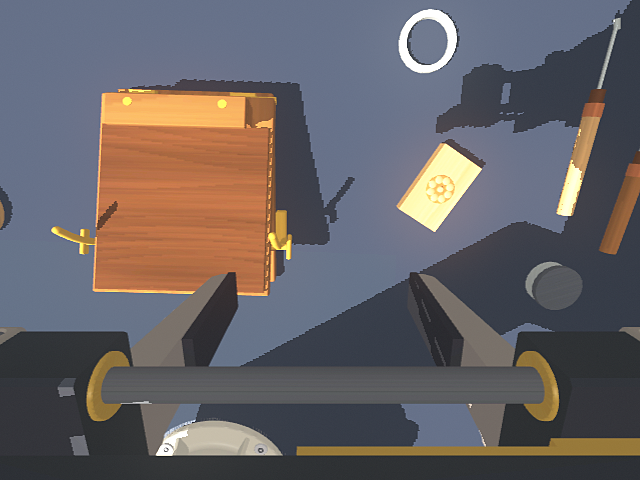

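Wrist view: tablet top around (440,187), easel (95–275, 90–295), cleat with lip edge near row 125. Zoom for corner picking.

```bash
python3 - <<'E'
from h import *
im=cv2.imread("pics/w1.png")
a=cv2.resize(im[85:303,90:282],None,fx=2.7,fy=2.7,interpolation=3);b=cv2.resize(im[135:240,392:492],None,fx=2.7,fy=2.7,interpolation=3)
c=np.zeros((589,800,3),np.uint8);c[:a.shape[0],:a.shape[1]]=a;c[:b.shape[0],525:525+b.shape[1]]=b
s=cv2.imread("pics/side0.png")[195:285,280:390]; s=cv2.resize(s,None,fx=2.45,fy=2.45,interpolation=3)
c[300:300+s.shape[0],525:525+s.shape[1]]=s
cv2.imwrite("pics/w1z.png",c)
m=((im[:,:,2]>im[:,:,0].astype(int)+30)&(im[:,:,2]>150)).astype(np.uint8);m[:,:390]=0;m[:,492:]=0;m[:130]=0;m[245:]=0
cs,_=cv2.findContours(m,0,1);k=max(cs,key=cv2.contourArea);print(cv2.minAreaRect(k),cv2.boxPoints(cv2.minAreaRect(k)),cv2.approxPolyDP(cv2.convexHull(k),3,True).reshape(-1,2).tolist())
import pickle;s=pickle.load(open("s1.pkl","rb"));C=cam("wrist",s)
for p in [(445,142),(483,166),(437,231),(398,207),(428,41)]: print(onz(C,p,.02 if p[1]>100 else .01))
E
```

```text
((438.4444580078125, 187.3683319091797), (49.128963470458984, 80.78109741210938), 35.134193420410156) [[395.11096 206.26328]
 [441.59998 140.19998]
 [481.77795 168.47339]
 [435.28894 234.53668]] [[445, 143], [481, 169], [433, 231], [396, 205], [439, 144]]
[ 0.57589786 -0.33384065  0.02      ]
[ 0.54648577 -0.38568824  0.02      ]
[ 0.45987005 -0.33505199  0.02      ]
[ 0.49251805 -0.28012434  0.02      ]
[ 0.69192611 -0.30490622  0.01      ]
```

View pics/w1z.png

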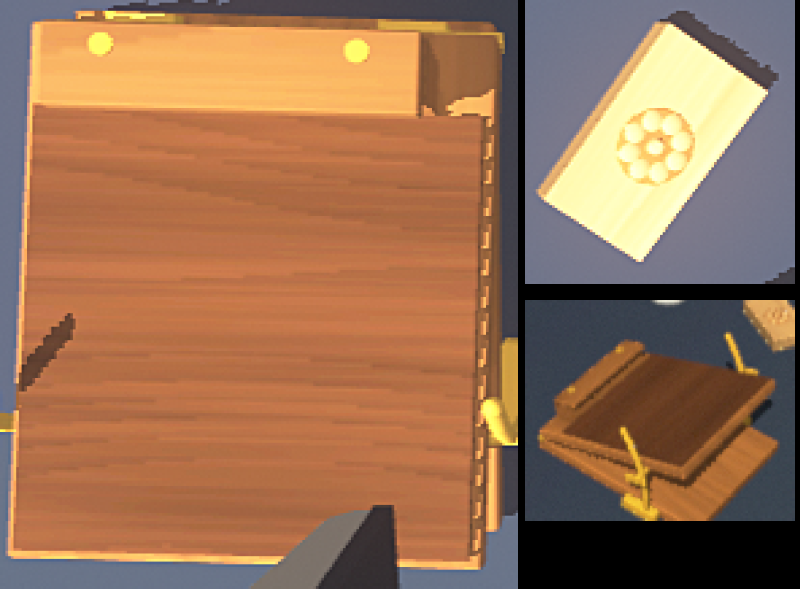

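Corners are readable. A second wrist view from the other side gives the baseline for the slope.

```bash
echo '[-0.005,-0.053,0,0,-0.005,-0.053,0,0,-0.005,-0.053,0,0,-0.005,-0.053,0,0,-0.005,-0.053,0,0,-0.005,-0.053,0,0,0,0,0,0,0,0,0,0]' > m.json && python3 steer.py m.json; python3 - <<'E'
from h import *
s=bot.observe()
im=bot.camera("wrist")
cv2.imwrite("pics/w2.png",im)
import pickle;pickle.dump(s,open("s2.pkl","wb"))
C=cam("wrist",s);s1=pickle.load(open("s1.pkl","rb"));C1=cam("wrist",s1)
u=proj(C,onz(C1,(180,200),.05))[0];print(u)
x0,y0=[int(v) for v in u-(125,115)];x0=min(max(x0,0),390);y0=max(y0,0);print(x0,y0)
cv2.imwrite("pics/w2z.png",cv2.resize(im[y0:y0+235,x0:x0+250],None,fx=2.5,fy=2.5,interpolation=3))
E
```

```text
time_s: 2.82
position: [0.4701, 0.1373, 0.3009]
ee_rot: [1.0, 0.001, -0.0, 0.0]
wrist_force: [0.2, 0.1, 1.0]
finger_gap: 0.0924
gripper_force: 0.0
[440.05802212 176.44004482]
315 61
```

View pics/w2z.png

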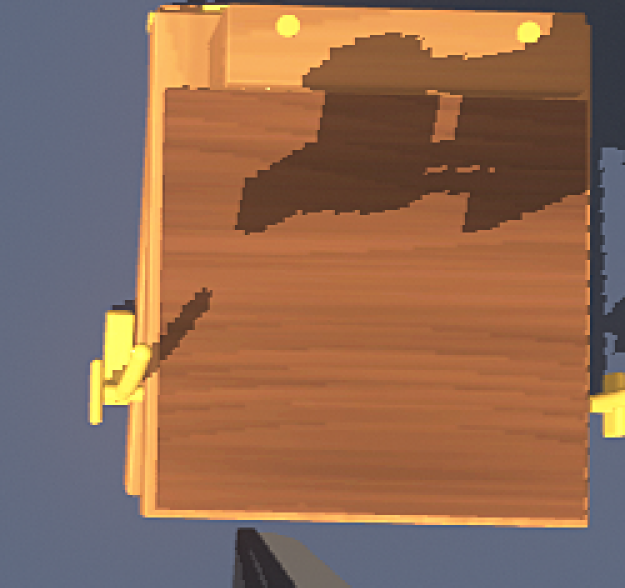

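```bash
cat > fit.py <<'E'
from h import *
import pickle
from scipy.optimize import least_squares
np.set_printoptions(precision=4,suppress=True)
C1=cam("wrist",pickle.load(open("s1.pkl","rb")));C2=cam("wrist",pickle.load(open("s2.pkl","rb")))
F=np.array([[10,-75,30],[10,75,30],[190,-100,-4],[190,100,-4],[0,95,0],[10,-75,30],[10,75,30],[190,-100,-4],[190,100,-4],[188,-95,0],[0,-95,0]])/1e3
p1=[(102.2,123.9),(244.8,127.6),(93.3,290.9),(268.1,295.7),(267.8,128)]
p2=[(406.2,96.6),(549.8,100.6),(371.8,267.8),(550.2,271),(378.2,264.6),(381,96.2)]
def pose(q):
    z=R.from_euler("z",q[3]).as_matrix()
    th=q[4]; x=np.array([-np.cos(th),0,np.sin(th)]);n=np.array([np.sin(th),0,np.cos(th)])
    return z@np.c_[x,np.cross(n,x),n]
def W(q,f): return q[:3]+np.atleast_2d(f)@pose(q).T
def res(q): 
    P=W(q,F);return np.r_[proj(C1,P[:5])-p1,proj(C2,P[5:])-p2].ravel()
r=least_squares(res,[.6,-.04,.03,0,.4],loss="soft_l1")
if __name__=="__main__":
    print(r.x,np.degrees(r.x[3:]));print(res(r.x).reshape(-1,2)); cov=np.linalg.inv(r.jac.T@r.jac);print(np.sqrt(np.diag(cov)))
    print("hinge",W(r.x,[-.04,0,-.019]),"mid",W(r.x,[.05,0,0]))
    c=[(444.6,143.1),(481.6,169.4),(434.6,232),(399.8,207.2)]
    P=np.array([onz(C1,p,.02) for p in c]);print(P);d=np.diff(np.r_[P,P[:1]],axis=0);print(np.linalg.norm(d,axis=1),P.mean(0))
    print(np.degrees(np.arctan2(d[:,1],d[:,0])),onz(C1,(440.1,189.4),.0225))
E
python3 fit.py
```

```text
[ 0.5917 -0.0224  0.0574 -0.0216  0.2961] [-1.2398 16.9642]
[[-0.1177  0.3568]
 [-0.0241  0.6883]
 [-0.1367 -0.3283]
 [ 0.3114 -0.7917]
 [ 0.4326  0.8086]
 [-0.8029 -1.5659]
 [ 0.5166 -1.6395]
 [ 0.5389 -0.6596]
 [-0.095   0.2972]
 [-0.7628  1.0914]
 [ 0.0181  0.9806]]
[0.0005 0.0005 0.0012 0.0032 0.0089]
hinge [[ 0.6244 -0.0231  0.0276]] mid [[ 0.5439 -0.0213  0.072 ]]
[[ 0.5746 -0.3335  0.02  ]
 [ 0.5422 -0.3845  0.02  ]
 [ 0.4585 -0.3319  0.02  ]
 [ 0.4923 -0.2825  0.02  ]]
[0.0604 0.0988 0.0599 0.0968] [ 0.5169 -0.3331  0.02  ]
[-122.4151  147.9001   55.6173  -31.7591] [ 0.5165 -0.3328  0.0225]
```

```bash
echo '[0.0059,0.0588,0,0,0.0059,0.0588,0,0,0.0059,0.0588,0,0,0.0059,0.0588,0,0,0.0059,0.0588,0,0,0.0059,0.0588,0,0,0.0059,0.0588,0,0,0.0059,0.0588,0,0,0,0,0.05,0.14,0,0,0.05,0.14,0,0,0.05,0.14,0,0,0.05,0.139,0,0,0,0,0,0,0,0]' > m.json && python3 steer.py m.json 0.092; python3 - <<'E'
from h import *
s=bot.observe();M=R.from_quat(s["ee_rot"]).as_matrix();d=np.array([.5168,-.333,.008])-s["position"];print(M.T@d,np.degrees(np.arctan2(M[1,0],M[0,0])),M[:,2])
E
```

```text
time_s: 4.62
position: [0.5181, -0.3341, 0.1027]
ee_rot: [0.962, -0.275, 0.001, 0.0]
wrist_force: [0.2, -0.8, 0.1]
finger_gap: 0.0918
gripper_force: 0.0
[-0.00180405 -0.00024978  0.0946586 ] -31.872169337573073 [ 1.35957386e-03 -9.69012175e-04 -9.99998606e-01]
```

```bash
echo '[-0.0018,0,0.04,0,0,0,0.03,0,0,0,0.015,0,0,0,0.0095,0,0,0,0,0,0,0,0,0]' > m.json && python3 steer.py m.json 0.092 && echo '[0,0,0,0,0,0,0,0,0,0,0,0,0,0,0,0,0,0,0,0]' > m.json && python3 steer.py m.json 0.03 12; python3 - <<'E'
from h import *
cv2.imwrite("pics/g.png",bot.camera("wrist"))
E
```

```text
time_s: 5.38
position: [0.5169, -0.3321, 0.0075]
ee_rot: [0.961, -0.275, 0.001, 0.0]
wrist_force: [1.1, -0.5, 0.2]
finger_gap: 0.0916
gripper_force: 0.0
time_s: 6.0
position: [0.5163, -0.3318, 0.0066]
ee_rot: [0.961, -0.275, 0.0, 0.0]
wrist_force: [-0.6, -0.5, 2.4]
finger_gap: 0.0598
gripper_force: 12.0
```

```bash
echo '[0,0,-0.05,0,0,0,-0.05,-0.1336,0,0,-0.05,-0.1336,0,0,-0.05,-0.1336,0,0,0,-0.1338,0.0009,-0.0518,0,0,0.0009,-0.0518,0,0,0.0009,-0.0518,0,0,0.0009,-0.0518,0,0,0.0009,-0.0518,0,0,0.0009,-0.0518,0,0,0,0,0,0,0,0,0,0,0,0,0,0]' > m.json && python3 steer.py m.json; python3 - <<'E'
from h import *
from fit import *
s=bot.observe();M=R.from_quat(s["ee_rot"]).as_matrix();p=W(r.x,[.07,0,.013])[0]-[0,0,.0065];print(p,M.T@(p-s["position"]),np.degrees(np.arctan2(M[1,0],M[0,0])),s["wrist_force"],s["moment"])
im=bot.camera("wrist");pickle.dump(s,open("s3.pkl","wb"));cv2.imwrite("pics/w3.png",im)
E
```

```text
time_s: 7.8
position: [0.5289, -0.0221, 0.2064]
ee_rot: [1.0, -0.012, -0.0, 0.0]
wrist_force: [0.6, 0.2, -2.1]
finger_gap: 0.0598
gripper_force: 12.0
[ 0.5285 -0.021   0.0838] [-0.0003 -0.0012  0.1225] -1.4224020219137972 [ 0.5692  0.2415 -2.0976] [ 0.0271  0.0269 -0.0024]
```

View pics/w3.png

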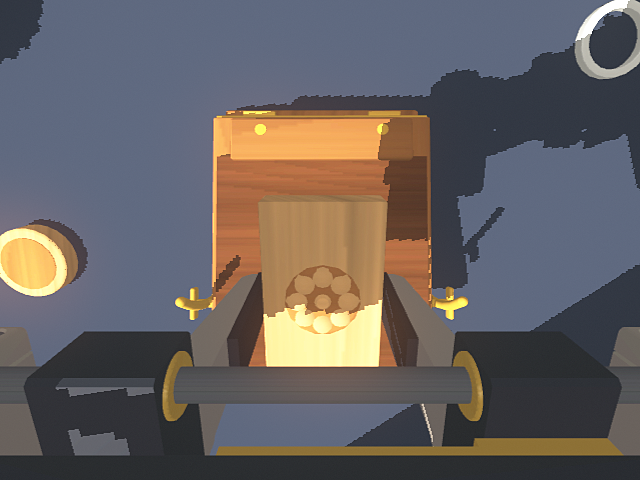

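Tablet held level and centred over the face: its midline at column 322, face spanning 214–430. Descend to feel.

```bash
echo '[0,-0.001,0.04,0.0,0,0,0.04,0,0,0,0.015,0,0,0,0,0,0,0,0,0]' > m.json && python3 steer.py m.json 0.03 8;  echo '[0,0,0.002,0,0,0,0.002,0,0,0,0.002,0,0,0,0.002,0,0,0,0.002,0,0,0,0,0]' > m.json && python3 steer.py m.json; echo '[0,0,0.002,0,0,0,0.002,0,0,0,0,0]' > m.json && python3 steer.py m.json
```

```text
time_s: 8.48
position: [0.53, -0.0204, 0.1128]
ee_rot: [1.0, -0.012, 0.001, 0.0]
wrist_force: [0.3, 0.2, -0.3]
finger_gap: 0.0602
gripper_force: 8.0
time_s: 9.22
position: [0.5288, -0.0201, 0.1012]
ee_rot: [1.0, -0.012, -0.0, 0.0]
wrist_force: [-0.7, 0.2, -1.1]
finger_gap: 0.06
gripper_force: 8.0
time_s: 9.6
position: [0.5293, -0.0201, 0.0975]
ee_rot: [1.0, -0.012, 0.0, 0.0]
wrist_force: [1.0, -0.1, -0.7]
finger_gap: 0.06
gripper_force: 8.0
```

```bash
for i in 1 2 3; do :; done; echo '[0,0,0.002,0,0,0,0.002,0,0,0,0,0]' > m.json && python3 steer.py m.json | sed -n 2,4p;  echo '[0,0,0.002,0,0,0,0.002,0,0,0,0,0]' > m.json && python3 steer.py m.json| sed -n 2,4p;echo '[0,0,0.002,0,0,0,0,0]' > m.json && python3 steer.py m.json| sed -n 2,4p
```

```text
position: [0.5292, -0.0201, 0.0935]
ee_rot: [1.0, -0.012, 0.0, 0.0]
wrist_force: [2.0, -0.3, 0.5]
position: [0.5287, -0.0201, 0.0892]
ee_rot: [1.0, -0.012, -0.0, -0.0]
wrist_force: [1.4, 0.3, 0.6]
position: [0.5287, -0.0201, 0.0872]
ee_rot: [1.0, -0.012, -0.0, -0.0]
wrist_force: [1.4, -0.4, -1.0]
```

```bash
echo '[0,0,0.0015,0,0,0,0,0]' > m.json && python3 steer.py m.json | sed -n 2,4p;  echo '[0,0,0.0015,0,0,0,0,0]' > m.json && python3 steer.py m.json| sed -n 2,4p; python3 - <<'E'
from h import *
w=bot.camera("wrist")[90:400,180:470];s=bot.camera("side")[190:300,270:420]
w=cv2.resize(w,None,fx=1.4,fy=1.4,interpolation=3);s=cv2.resize(s,None,fx=2.6,fy=2.6,interpolation=3)
c=np.zeros((440,800,3),np.uint8);c[:len(w),:w.shape[1]]=w;c[:len(s),410:410+s.shape[1]]=s[:,:390]
cv2.imwrite("pics/p4.png",c);print(bot.observe()["moment"])
E
```

```text
position: [0.5287, -0.0201, 0.0858]
ee_rot: [1.0, -0.012, -0.0, 0.0]
wrist_force: [0.4, -0.0, 0.5]
position: [0.5287, -0.0201, 0.0843]
ee_rot: [1.0, -0.012, -0.0, -0.0]
wrist_force: [0.3, -0.1, -0.5]
[ 0.04259832  0.06493103 -0.02410749]
```

View pics/p4.png

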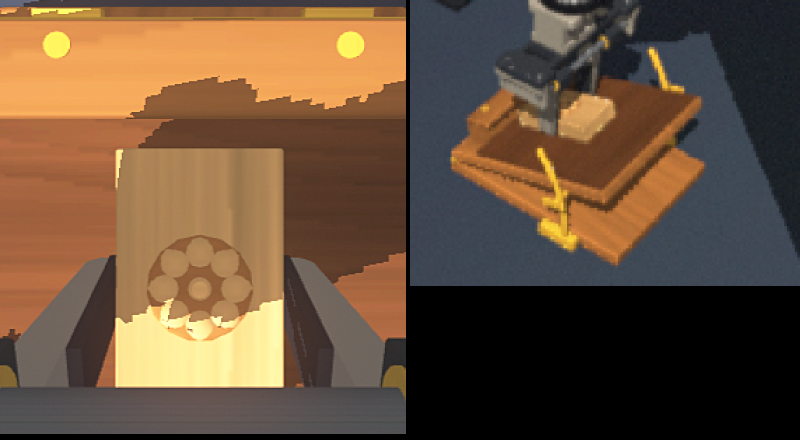

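Tablet tips with the face, nose ~20 px (zoomed) short of the lip edge. Continue down until firm.

```bash
echo '[0,0,0.0015,0,0,0,0,0]' > m.json && python3 steer.py m.json | sed -n 2,4p;  echo '[0,0,0.0015,0,0,0,0,0]' > m.json && python3 steer.py m.json| sed -n 2,4p;echo '[0,0,0.0015,0,0,0,0,0]' > m.json && python3 steer.py m.json| sed -n 2,4p
```

```text
position: [0.529, -0.0201, 0.0832]
ee_rot: [1.0, -0.012, 0.0, 0.0]
wrist_force: [-0.7, 0.4, 4.9]
position: [0.5294, -0.0201, 0.0822]
ee_rot: [1.0, -0.012, 0.0, 0.0]
wrist_force: [-3.3, -0.4, 8.1]
position: [0.5298, -0.0201, 0.0809]
ee_rot: [1.0, -0.012, 0.001, 0.0]
wrist_force: [-0.9, 0.7, 10.5]
```

Flush at about z 0.083 (force rising to 10 N). Ease slightly, firm the grip, and slide down-slope towards the slot.

```bash
echo '[0,0,-0.0015,0,0,0,0,0,0,0,0,0]' > m.json && python3 steer.py m.json 0.03 18| sed -n 2,4p;  echo '[0.002,0,0.0006,0,0.002,0,0.0006,0,0.002,0,0.0006,0,0.002,0,0.0006,0,0,0,0,0]' > m.json && python3 steer.py m.json| sed -n 2,4p;echo '[0.002,0,0.0006,0,0.002,0,0.0006,0,0,0,0,0]' > m.json && python3 steer.py m.json| sed -n 2,4p
```

```text
position: [0.5288, -0.0201, 0.0813]
ee_rot: [1.0, -0.012, -0.0, -0.0]
wrist_force: [-0.2, 0.8, -0.6]
position: [0.5371, -0.0202, 0.079]
ee_rot: [1.0, -0.012, -0.0, -0.0]
wrist_force: [-0.4, -1.0, -1.1]
position: [0.5411, -0.0204, 0.0779]
ee_rot: [1.0, -0.012, 0.0, -0.0]
wrist_force: [0.2, -0.1, -0.3]
```

```bash
echo '[0.002,0,0.0007,0,0.002,0,0.0007,0,0,0,0,0]' > m.json && python3 steer.py m.json| sed -n 2,4p;echo '[0.002,0,0.0006,0,0,0,0,0]' > m.json && python3 steer.py m.json| sed -n 2,4p;echo '[0.0015,0,0.0005,0,0,0,0,0]' > m.json && python3 steer.py m.json| sed -n 2,4p; python3 - <<'E'
from h import *
w=bot.camera("wrist")[90:400,180:470]
cv2.imwrite("pics/p5.png",cv2.resize(w,None,fx=1.9,fy=1.9,interpolation=3))
E
```

```text
position: [0.5451, -0.0205, 0.0764]
ee_rot: [1.0, -0.012, 0.0, 0.0]
wrist_force: [-0.8, 0.4, -0.9]
position: [0.5471, -0.0205, 0.0759]
ee_rot: [1.0, -0.012, 0.0, -0.0]
wrist_force: [-0.0, -0.3, -1.4]
position: [0.5481, -0.0206, 0.0753]
ee_rot: [1.0, -0.012, -0.0, 0.0]
wrist_force: [-1.5, 0.3, -1.0]
```

View pics/p5.png

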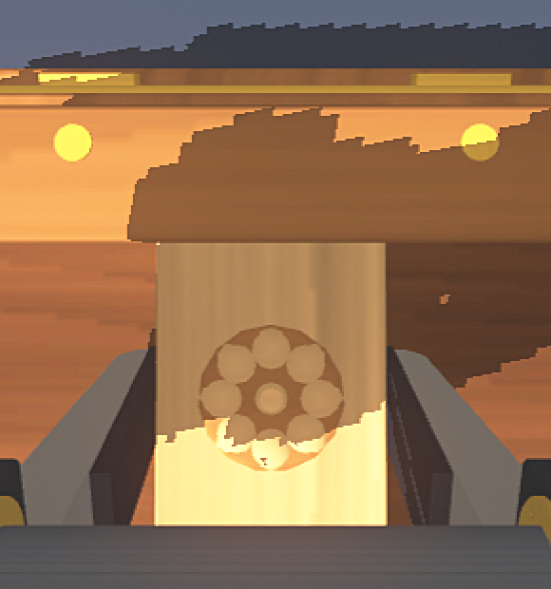

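Nose is under the lip (lip edge row 241, rosette centre row 398), centred. Push on until home.

```bash
echo '[0.0015,0,0.0005,0,0,0,0,0]' > m.json && python3 steer.py m.json| sed -n 2,4p;echo '[0.0015,0,0.0005,0,0,0,0,0]' > m.json && python3 steer.py m.json| sed -n 2,4p; echo '[0.0015,0,0.0005,0,0,0,0,0]' > m.json && python3 steer.py m.json| sed -n 2,4p
```

```text
position: [0.5482, -0.0206, 0.075]
ee_rot: [1.0, -0.012, -0.002, -0.0]
wrist_force: [-8.3, -0.1, 8.5]
position: [0.5484, -0.0205, 0.0748]
ee_rot: [1.0, -0.012, -0.003, -0.0]
wrist_force: [-14.3, -0.1, 17.5]
position: [0.5491, -0.0206, 0.0743]
ee_rot: [1.0, -0.012, -0.004, -0.0]
wrist_force: [-17.3, 0.1, 21.2]
```

Home at x≈0.548 (sharp stop). Ease the push, loosen the grip a little so the tablet can settle flush while pressing along the face normal.

```bash
echo '[-0.0022,0,-0.0008,0,0,0,0,0,0,0,0,0]' > m.json && python3 steer.py m.json 0.03 6| sed -n 2,6p; echo '[-0.0002,0,0.001,0,0,0,0,0,0,0,0,0]' > m.json && python3 steer.py m.json| sed -n 2,6p; echo '[-0.0002,0,0.001,0,0,0,0,0,0,0,0,0]' > m.json && python3 steer.py m.json| sed -n 2,6p; python3 -c "
from plant import bot;print(bot.observe()['moment'])"
```

```text
position: [0.5493, -0.0205, 0.0745]
ee_rot: [1.0, -0.012, -0.001, -0.0]
wrist_force: [-6.7, -0.6, 4.2]
finger_gap: 0.06
gripper_force: 6.0
position: [0.55, -0.0206, 0.0739]
ee_rot: [1.0, -0.012, -0.001, -0.0]
wrist_force: [-5.3, 0.2, 5.2]
finger_gap: 0.0599
gripper_force: 6.0
position: [0.5506, -0.0206, 0.0732]
ee_rot: [1.0, -0.012, 0.0, 0.0]
wrist_force: [-3.5, 0.1, 7.0]
finger_gap: 0.0599
gripper_force: 6.0
[0.04853557 0.79248698 0.05370611]
```

Pads slipped ~3 mm down the tablet, leaving the fingertips little clearance above the face. With a light grip, slide them horizontally forward (the tablet is stopped by the cleat) to regain clearance.

```bash
echo '[0,0,-0.0005,0,0.0015,0,-0.0003,0,0.0015,0,-0.0003,0,0.0015,0,-0.0003,0,0.0015,0,-0.0003,0,0,0,0,0]' > m.json && python3 steer.py m.json 0.03 3| sed -n 2,6p; echo '[0,0,0,0,0,0,0,0]' > m.json && python3 steer.py m.json 0.03 25| sed -n 2,6p; python3 - <<'E'
from h import *
cv2.imwrite("pics/tmp.png",bot.camera("wrist"))
from fit import r,W,pose
s=bot.observe();print(pose(r.x).T@(s["position"]-r.x[:3]))
w=cv2.imread("pics/tmp.png")[90:400,180:470];sd=bot.camera("side")[195:275,285:395];sc=bot.camera("scene")[200:300,265:375]
w=cv2.resize(w,None,fx=1.6,fy=1.6,interpolation=3);sd=cv2.resize(sd,(330,240),interpolation=3);sc=cv2.resize(sc,(330,300),interpolation=3)
c=np.zeros((545,800,3),np.uint8);c[:len(w),:w.shape[1]]=w;c[:240,466:796]=sd;c[243:543,466:796]=sc
cv2.imwrite("pics/p6.png",c)
E
```

```text
position: [0.5565, -0.0207, 0.0743]
ee_rot: [1.0, -0.012, 0.0, -0.0]
wrist_force: [-3.9, -0.5, -0.7]
finger_gap: 0.0599
gripper_force: 3.0
position: [0.5565, -0.0207, 0.0744]
ee_rot: [1.0, -0.012, 0.0, 0.0]
wrist_force: [-3.1, -0.2, -1.9]
finger_gap: 0.0597
gripper_force: 25.0
[ 0.0386 -0.0009  0.0059]
```

View pics/p6.png

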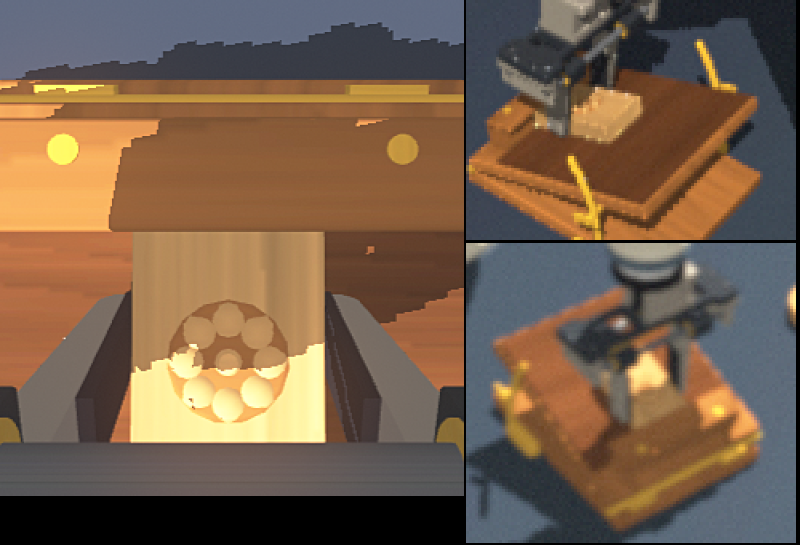

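Tablet still centred and home under the lip, fingertips ~6 mm off the face, easel and the rest undisturbed. Press flush with a moderate grip first, then firm up.

```bash
python3 - <<'E'
from fit import *
C=cam("wrist",bot.observe());print("rosette pred",proj(C,W(r.x,[[.05,0,.022],[.052,0,.022],[.05,0,.024]])),"seen 322.5,315.6; lip",proj(C,W(r.x,[.01,0,.030])),"seen row",232/1.6+90)
E
echo '[0,0,0.001,0,0,0,0.001,0,0,0,0,0]' > m.json && python3 steer.py m.json 0.03 10| sed -n 2,6p; echo '[0,0,0.001,0,0,0,0,0]' > m.json && python3 steer.py m.json | sed -n 2,6p
```

```text
rosette pred [[325.4112 319.7463]
 [325.4166 323.8428]
 [325.4475 320.6623]] seen 322.5,315.6; lip [[325.4477 237.9031]] seen row 235.0
position: [0.5566, -0.0207, 0.0732]
ee_rot: [1.0, -0.012, 0.0, 0.0]
wrist_force: [-6.5, -0.2, 8.7]
finger_gap: 0.06
gripper_force: 10.0
position: [0.557, -0.0207, 0.0726]
ee_rot: [1.0, -0.012, 0.001, 0.0]
wrist_force: [-7.1, 0.5, 11.6]
finger_gap: 0.0598
gripper_force: 10.0
```

```bash
echo '[0,0,0,0,0,0,0,0,-0.0002,0,0.0007,0,0,0,0,0,0,0,0,0,0,0,0,0]' > m.json && python3 steer.py m.json 0.03 25| sed -n 1,6p; python3 - <<'E'
from fit import *
import time
s=bot.observe();M=pose(r.x).T;print(M@(s["position"]-r.x[:3]),M@s["wrist_force"],s["moment"])
C=cam("wrist",s);im=bot.camera("wrist")
g=cv2.cvtColor(im,6);o=cv2.cvtColor(cv2.imread("pics/tmp.png"),6)
t=o[280:355,285:360];R_=cv2.matchTemplate(g,t,5);print("rosette shift",np.array(cv2.minMaxLoc(R_)[3])-(285,280),"lip",proj(C,W(r.x,[.01,0,.03])))
t=o[105:130,200:440];R_=cv2.matchTemplate(g,t,5);print("cleat shift",np.array(cv2.minMaxLoc(R_)[3])-(200,105))
E
```

```text
time_s: 18.65
position: [0.557, -0.0208, 0.0726]
ee_rot: [1.0, -0.012, 0.001, 0.0]
wrist_force: [-8.0, -0.2, 18.2]
finger_gap: 0.0597
gripper_force: 25.0
[ 0.0376 -0.0008  0.0043] [12.9393  0.3849 15.0732] [0.0591 1.5757 0.0198]
rosette shift [0 2] lip [[325.4431 239.9655]]
cleat shift [0 1]
```

```bash
python3 -c "
from plant import bot;print(bot.finish_job())"
```

```text
the job is handed in; nothing more can be done
None
```

I handed the job in at about 19 s. The tablet sits rosette up and within about 1.5 mm of the midline, with its short edge pushed home under the lip. It was still gripped at 25 N and pressed onto the face at about 15 N, and flushness was judged from contact forces, not seen directly.

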